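# Load the reed pair on the tuning blower and snap the clamp cap down

## Task

Load the two brass reed plates into the blower's reed port in the order of the punch marks: first the long reed flat into the long pocket (one mark), then the short reed flat into the short pocket (two marks). Then fit the black clamp cap over the port, press it straight down by its knob until it snaps home, and keep pressing firmly, about 12 newtons, so that both reeds bed into their cork seats. Finish while still holding the cap pressed down, and leave the calipers, tuning fork, template and action box where they lie.

Things in the scene. Friction and masses are not known exactly. Their poses are not given: they have to be found in the camera images.
- blower: Blue metal tuning blower, upright, fixed: housing 190 mm (x) by 170 mm (y), 80 mm high with its feet; origin under its middle. The black rocker switch on its top, 68 mm to -x, is not used. Its reed port, a round aluminium collar, stands on the top, 30 mm to +x
- port (a point): Middle of the flat top face of the reed port: a collar of 94 mm diameter, 20 mm proud of the housing's top, so its face is 100 mm above the bench. x runs along the line of the two pockets towards the long one, z up. Three sprung 12 mm steel balls stand 5 mm out of the collar's side, 7 mm below the face; the cap snaps over them
- pocket_long (a point): Middle of the floor (a springy cork seat) of the long reed pocket, the one with a single punch mark beside it: 47 mm long (x), 21 mm wide (y), 2.5 mm deep below the port's face, upper edges chamfered. It lies 19.5 mm to +x of the port's middle
- pocket_short (a point): Middle of the floor (a springy cork seat) of the short reed pocket, the one with two punch marks: 35 mm long (x), 21 mm wide (y), 2.5 mm deep. In line with the long pocket beyond a 4 mm wall, 25.5 mm to -x of the port's middle
- reed_long_mid (a point): Centre of the long reed: a brass plate 42 mm long (x), 16 mm wide (y), 5 mm thick, with a steel tongue on its top face; loose, flat on the bench at the start. Either end may point either way in the pocket, tongue up. Seated, it stands 2.5 mm proud of the port's face: fingertips beside it meet the face 2.5 mm below its top
- reed_short_mid (a point): Centre of the short reed: the same, but 30 mm long (x), 16 mm wide (y), 5 mm thick
- cap_knob (a point): Centre of the clamp cap's aluminium ball knob, 28 mm diameter, on a 16 mm stem; fingertips may reach 23 mm below this point before they meet the spokes. Snapped home and not pressed, it is about 32 mm above the port's face; pressed firmly, about 30.5 mm
- cap: The loose clamp cap: black plastic ring, 115 mm outside diameter, about 130 g, with three spokes and a ball knob on its axis, standing skirt down. Origin at the middle of the skirt's lower edge (knob centre 47 mm above); z along its axis. The lip at this edge (99 mm inside) goes over the 94 mm collar, in any yaw; rim underside 17 mm up
- seat_long (a joint): How far the cork seat of the long pocket is squeezed down, m: 0 free, 0.0025 at its stop, 2.6 N per mm; near 0.0004 with the cap on but not pressed. The cap's lip meets the balls with the knob centre 44 mm above the port's face; pushing on then takes up to about 9 N and suddenly lets go some 5 to 7 mm further down, the balls pulling the cap home
- seat_short (a joint): The same for the seat of the short pocket. Seats are squeezed by the cap's rim, which bears on the outer ends of both reeds
- action_box: Bystander: hexagonal mahogany concertina action box, 150 mm across the flats, 42 mm high, open at the top; origin under its middle
- calipers: Bystander: brass sliding calipers, 150 mm long, lying flat; origin under the beam's middle
- tuning_fork: Bystander: chromed tuning fork, 126 mm long, lying flat; origin near its middle
- reed_template: Bystander: flat zinc reed template, 95 x 50 x 3 mm with five slots; origin at its middle

How it is judged:
By the outcome, as a careful person would: the job done as asked, in the order asked, and still so for the second after the job is handed in, while the arm keeps its last pose, push and grip.
It also fails if it takes over 72 s, if anything falls off the work surface, if the arm or the gripper's body presses on something with over 40 N, if the wrist force passes 120 N, or if a joint passes its speed limit or range.

## Robot

A 6-joint arm with a two-finger parallel gripper is mounted at the origin on the work surface. World frame = base frame: x ahead of the robot, y to its left, z up, the work surface at z = 0. Lengths are in m, angles in rad, forces in N, time in s.
With the tool pointing down it reaches from about 0.375 to 0.9 m from the base axis. Payload 3.1 kg.
Tool frame: the origin (TCP) lies between the finger pads; the fingertips stand 19 mm ahead of it and the grasp point (between the pads) is the TCP (manip.tcp_to_tips is the distance from the TCP to the fingertips, in m); z points along the fingers, y is the line along which they close (so a half turn about z gives the same grasp; the last joint's range is limited). The gripper opens to 85 mm and grips with 20 to 120 N. Pads are 22 mm wide; open, the fingers measure 114 mm over their backs; the gripper's body (76 mm by 85 mm) begins 54 mm behind the grasp point. The pads swing forward as they close: fully open they stand 13 mm farther back than shut.
Start: joints at [-1.498, 0.527, 1.433, -0, 1.181, -0.178], TCP at [0.155, -0.605, 0.25] pointing down, gripper open.
Joint ranges: [-3.08, 3.08], [-0.75, 2.2], [0.22, 2.44], [-1.43, 4.57], [0, 2.65], [-2.85, 2.85]. Speed limits (rad/s): [2.79, 2.79, 3.14, 3.14, 3.14, 3.14].

## Interface

Orientations are given as a rotation vector (axis times angle).
In Python, from cell import manip, snapshot, calibration gives the robot as it stands.
- The arm moves only by the tool drive_tool, never from a script. Its argument "moves" is a list that holds one entry, the list of rows, each a list of 7 numbers: the shift along the tool's x, y, z in mm, then the turn, a rotation vector about the tool's x, y, z in degrees, then the opening, from 0 (shut) to 1 (fully open). In form: [[[dx, dy, dz, ax, ay, az, hand], ...]]. A call has 1 to 5 rows; each row is the pose to reach, as a shift and turn from the pose commanded when the call began, along the tool's axes at that moment; what a row does not reach only later rows make up. A row lasts 1/10 s, in which the tool goes at most 50 mm and 8.59 degrees, less where a joint would pass 70% of its speed; a pose out of reach is approached as far as the arm can. A call with a gripper value outside its range is refused whole. The fingers move at their own pace and stop on an object; "force" is the grip in N (left out, the last holds). Time passes only in rows, so rows that repeat a pose let the fingers close. It gives the time, the measured TCP pose, the force, the opening and the grip force at its end, in the units of the state.
- manip.read_state(): the state, without advancing time (a new reading comes with each control period).
- snapshot(name): name is "scene" or "top" or "wrist"; returns the picture (420x560x3 uint8, red, green, blue); there is no depth.
- calibration(name): a dict with "fx", "fy", "cx", "cy" (pixels), "rvec" (rotation vector, rad) and "tvec" (3), from world to camera coordinates, as OpenCV has them. Camera axes: x right, y down, z forward; pixel columns grow to the right and rows downward; lengths in m; the calibration is good to about 2 mm. The wrist camera is an equidistant fisheye: a pixel r from the principal point sees the ray r / f radians off the axis. A picture is of the moment at which its call begins: read the wrist's pose just before it. calibration takes no time and is no camera call; for the wrist camera it gives the pose at the moment of the call.
- manip.job_done(): hands the job in; it is judged then, once.
The state is a dict: "time_s": time; "qpos": joint angles; "dq": joint speeds; "tau": joint torques, N m; "eef_pos": TCP position; "ee_rot": TCP orientation; "contact_force": force on the tool from outside, world axes, zero at the start; "ft_torque": the same for the moment, N m; "width": opening from 0.0 (shut) to 1.0 (fully open); "grip_force": force on a finger pad.
Only numpy, scipy, OpenCV 4.12 (cv2) and the standard library are available. Lean on these libraries where they do the work, as an engineer would, in place of code of your own. Each camera call takes 0.05 s, during which the arm holds its last target. There are 200 camera calls.

## Working session

There is one attempt and no reset: what is moved stays moved. The work goes in short steps, Python scripts to look and compute and a tool call to move; the robot and the scene stay as the last step left them, time stands still between calls to the robot, and variables do not carry over. Pictures are saved under pics/ and viewed, at most 10 in all, crops included, and the job is handed in when it is done.

Besides the shell and the picture viewer there is one more tool, called after ">>>" as a command line: name --argument value ..., lists and objects as JSON in quotes. drive_tool: Moves the arm, as the interface text tells. Its arguments: {"type":"object","properties":{"moves":{"type":"array"},"force":{"type":"number"}},"required":["moves"]}

```bash
ls; mkdir -p pics
python3 - <<'E'
from cell import manip, snapshot, calibration
import cv2
for n in("scene","top","wrist"):
    c=calibration(n);print(n,{k:(v if not hasattr(v,'round') else v) for k,v in c.items()})
    im=snapshot(n);cv2.imwrite(f"pics/{n}0.png",im[:,:,::-1])
print(manip.read_state(), manip.tcp_to_tips)
E
```

```text
pics
scene {'fx': 499.0251834863851, 'fy': 499.0251834863851, 'cx': 281.959249659342, 'cy': 202.00882562700554, 'rvec': array([ 1.22280814,  2.39361071, -0.90409119]), 'tvec': array([ 0.31874338, -0.3456877 ,  1.77566998])}
top {'fx': 486.25220721781653, 'fy': 486.25220721781653, 'cx': 286.5177736677458, 'cy': 207.31955590876572, 'rvec': array([ 2.12250178, -2.17500989,  0.1386468 ]), 'tvec': array([0.05556266, 0.63057477, 1.30988625])}
wrist {'fx': 325.19226210127806, 'fy': 325.19226210127806, 'cx': 279.4489376855682, 'cy': 202.66523198201546, 'rvec': array([-2.30763861,  1.79091634,  0.24510089]), 'tvec': array([-0.62383141, -0.03460253,  0.37900462])}
{'time_s': 0.15, 'qpos': array([-1.49850458e+00,  5.28313238e-01,  1.43360442e+00,  4.48598740e-06,
        1.18140868e+00, -1.78516391e-01]), 'dq': array([-8.91775777e-05, -2.09057585e-03, -1.78279532e-03, -1.15527424e-03,
       -1.26637171e-03,  8.96007057e-04]), 'tau': array([ 6.52175968e-04, -4.42744267e+01, -1.78275794e+01, -2.76338633e-04,
        5.58045635e-03,  8.46189039e-06]), 'eef_pos': array([ 0.15509856, -0.60491525,  0.24952228]), 'ee_rot': array([-3.11520529e+00, -3.92717547e-01, -1.50995207e-04]), 'contact_force': array([0.24862723, 0.02800611, 0.27995288]), 'ft_torque': array([0.01736693, 0.04911809, 0.01578542]), 'grip_force': 0.0, 'width': 0.9996318507062892} 0.019
```

View pics/top0.png

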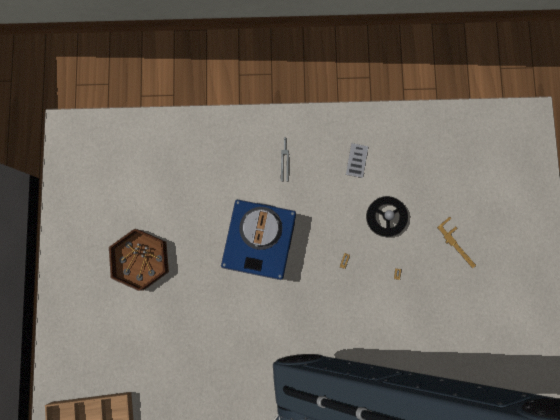

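View pics/scene0.png

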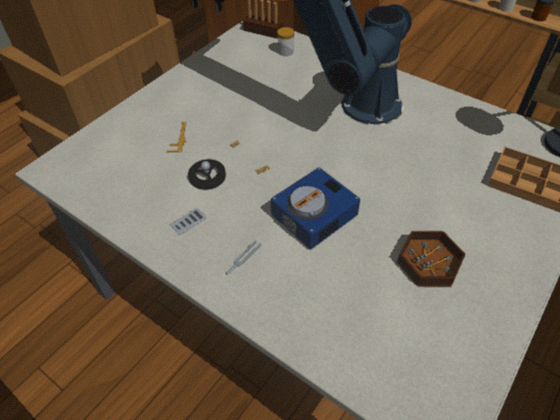

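```bash
cat > h.py <<'E'
from cell import manip, snapshot, calibration
import cv2, numpy as np
from scipy.spatial.transform import Rotation as R
def ray(c,uv,fish=False):
    p=(np.atleast_2d(uv).astype(float)-[c['cx'],c['cy']])/c['fx']
    if fish:
        th=np.linalg.norm(p,axis=1,keepdims=True); d=np.hstack([p/np.maximum(th,1e-9)*np.sin(th),np.cos(th)])
    else: d=np.hstack([p,np.ones((len(p),1))])
    M=cv2.Rodrigues(c['rvec'])[0]
    return -M.T@c['tvec'], d@M
def toz(c,uv,z,fish=False):
    o,d=ray(c,uv,fish); return o+d*((z-o[2])/d[:,2])[:,None]
def proj(c,P,fish=False):
    q=np.atleast_2d(P)@cv2.Rodrigues(c['rvec'])[0].T+c['tvec']
    if fish:
        r=np.linalg.norm(q[:,:2],axis=1,keepdims=True);p=q[:,:2]/r*np.arctan2(r,q[:,2:])
    else: p=q[:,:2]/q[:,2:]
    return p*c['fx']+[c['cx'],c['cy']]
def down(yaw): # tool y axis at angle yaw in the world (mod pi), z down
    s,c=np.sin(yaw),np.cos(yaw)
    return R.from_matrix(np.array([[s,c,0],[-c,s,0],[0,0,-1]]))
def goal(x,y,z,yaw=None,frm=None):
    s=manip.read_state(); p,r=(s['eef_pos'],R.from_rotvec(s['ee_rot'])) if frm is None else frm
    m=r.as_matrix()
    cy=np.arctan2(m[1,1],m[0,1])
    if yaw is None: yaw=cy
    yaw=cy+(yaw-cy+np.pi/2)%np.pi-np.pi/2
    t=down(yaw); d=r.inv().apply(np.array([x,y,z])-p)*1000; a=np.degrees((r.inv()*t).as_rotvec())
    print('goal',np.round([x,y,z],4),'rows',np.round(d,1),np.round(a,2),'yaw',round(np.degrees(yaw),1),'q6',round(s['qpos'][5],2))
    return np.array([x,y,z]),t
def rectify(name,cx,cy,z,half,ppm=4,fish=True):  # world-aligned top view; ppm px per mm; up=+x, left=+y
    c=calibration(name); im=snapshot(name); n=int(2*half*1000*ppm)
    i,j=np.mgrid[0:n,0:n]; X=cx+half-i/ppm/1000; Y=cy+half-j/ppm/1000
    uv=proj(c,np.stack([X.ravel(),Y.ravel(),np.full(n*n,z)],1),fish).astype(np.float32).reshape(n,n,2)
    return cv2.remap(im,uv[...,0],uv[...,1],cv2.INTER_CUBIC)
def topx(px,cx,cy,half,ppm=4): px=np.atleast_2d(px); return np.stack([cx+half-px[:,1]/ppm/1000,cy+half-px[:,0]/ppm/1000],1)
E
python3 - <<'E'
from h import *
c=calibration("top"); im=cv2.imread("pics/top0.png")
for n,uv,z in(("long",(345,261),.005),("short",(398,273),.005),("knob",(389,215),.047),("port",(263,228),.1)):
    print(n,toz(c,[uv],z).round(4))
hsv=cv2.cvtColor(im,cv2.COLOR_BGR2HSV)
for n,u,v in(("long",345,261),("short",398,273),("port",263,228)):
    w=12 if n!="port" else 20
    m=cv2.inRange(hsv[v-w:v+w,u-w:u+w],(8,90,60),(30,255,255)); ys,xs=np.nonzero(m)
    p=np.stack([xs+u-w,ys+v-w],1); P=toz(c,p,.005 if n!="port" else .1)[:,:2]
    r=cv2.minAreaRect((P*1000).astype(np.float32)); mm=P.mean(0); e=np.linalg.eigh(np.cov(P.T))
    print(n,len(p),mm.round(4),r,'axis deg',np.degrees(np.arctan2(e[1][1,1],e[1][0,1])))
P=toz(c,[(345,261)],.005)[0]
goal(P[0],P[1],.2)
E
```

```text
long [[ 0.4803 -0.1207  0.005 ]]
short [[ 0.4433 -0.2677  0.005 ]]
knob [[ 0.6027 -0.2424  0.047 ]]
port [[0.5703 0.1035 0.1   ]]
long 59 [ 0.4812 -0.1183] ((482.2120056152344, -118.96649932861328), (15.702396392822266, 39.81093215942383), 67.22626495361328) axis deg 157.85076779100729
short 48 [ 0.4412 -0.2651] ((441.86236572265625, -265.31475830078125), (16.014516830444336, 27.953535079956055), 77.449951171875) axis deg 167.1804822290966
port 182 [0.5728 0.1112] ((572.7049560546875, 111.13096618652344), (17.926815032958984, 82.25749206542969), 77.2278823852539) axis deg 167.02875220446694Traceback (most recent call last):
  File "<stdin>", line 13, in <module>
  File "h.py", line 28, in goal
    t=down(yaw); d=r.inv().apply(np.array([x,y,z])-p)*1000; a=np.degrees((r.inv()*t).as_rotvec())
  File "h.py", line 21, in down
    return R.from_matrix(np.array([[s,c,0],[-c,s,0],[0,0,-1]]))
           ~~~~~~~~~~~~~^^^^^^^^^^^^^^^^^^^^^^^^^^^^^^^^^^^^^^^
  File "scipy/spatial/transform/_rotation.pyx", line 1143, in scipy.spatial.transform._rotation.Rotation.from_matrix
ValueError: Non-positive determinant (left-handed or null coordinate frame) in rotation matrix 0: [[-0.96871253  0.2481855   0.        ]
 [-0.2481855  -0.96871253  0.        ]
 [ 0.          0.         -1.        ]].
```

View pics/wrist0.png

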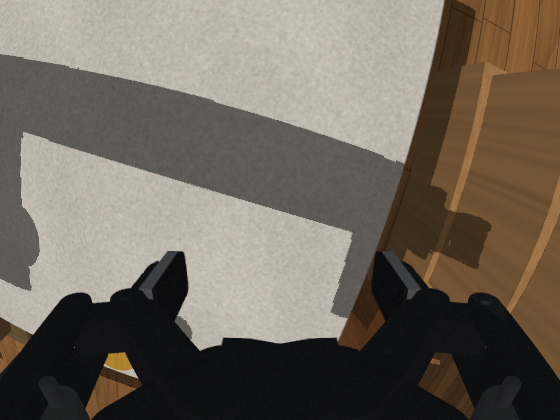

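```bash
sed -i 's/np.array(\[\[s,c,0\],\[-c,s,0\],\[0,0,-1\]\])/np.array([[-s,c,0],[c,s,0],[0,0,-1]])/' h.py
python3 - <<'E'
from h import *
c=calibration("wrist"); s=manip.read_state(); M=cv2.Rodrigues(c['rvec'])[0]; o=-M.T@c['tvec']
r=R.from_rotvec(s['ee_rot']); print('cam in tool',r.inv().apply(o-s['eef_pos']),'axis',r.inv().apply(M[2]))
goal(.482,-.119,.13,np.radians(158-90))
goal(.572,.11,.25,np.radians(167-90))
m=r.as_matrix(); print(np.degrees(np.arctan2(m[1,1],m[0,1])))
E
```

```text
cam in tool [ 0.06690976  0.00021942 -0.12350469] axis [-2.65709179e-01 -7.58013950e-04  9.64052933e-01]
goal [ 0.482 -0.119  0.13 ] rows [ 437.2 -389.4  120.3] [-1.000e-01  1.000e-02  3.637e+01] yaw -112.0 q6 -0.18
goal [0.572 0.11  0.25 ] rows [ 581.3 -589.1    0.7] [-1.000e-01  1.000e-02  2.737e+01] yaw -103.0 q6 -0.18
-75.62983464720298
```

>>> drive_tool --moves '[[[37,-33,8,0,0,0,1],[74,-66,17,0,0,0,1],[111,-99,25,0,0,0,1],[147,-131,34,0,0,0,1],[184,-164,42,0,0,0,1]]]' --force 30

```text
time_s: 0.65
eef_pos: [0.2932, -0.3993, 0.2079]
ee_rot: [-3.117, -0.392, -0.0]
contact_force: [0.3, 0.1, -0.0]
width: 1.001
grip_force: 0.0
```

>>> drive_tool --moves '[[[37,-33,8,0,0,0,1],[74,-66,17,0,0,0,1],[111,-99,25,0,0,0,1],[147,-131,34,0,0,0,1],[184,-164,42,0,0,0,1]]]'

```text
time_s: 1.15
eef_pos: [0.4308, -0.195, 0.166]
ee_rot: [3.117, 0.392, 0.0]
contact_force: [0.1, -0.3, 0.7]
width: 0.998
grip_force: 0.0
```

>>> drive_tool --moves '[[[23,-20,5,0,0,7.5,1],[46,-40,10,0,0,15,1],[69,-60,15,0,0,22.5,1],[69,-60,26,0,0,30,1],[69,-60,36,0,0,36.4,1]]]'

```text
time_s: 1.65
eef_pos: [0.4825, -0.1203, 0.13]
ee_rot: [3.083, -0.604, 0.0]
contact_force: [-0.1, 0.2, 0.5]
width: 0.996
grip_force: 0.0
```

Run:
```python
from h import *
goal(.482,-.119,.13,np.radians(158-90)); s=manip.read_state();print(s['time_s'],s['contact_force'],s['qpos'])
cv2.imwrite("pics/w1.png",snapshot("wrist")[:,:,::-1])
```

```text
goal [ 0.482 -0.119  0.13 ] rows [-1. -1. -0.] [ 0.   -0.02 -0.16] yaw -112.0 q6 1.49
1.65 [-0.1054712   0.15644745  0.51780803] [-4.69461121e-01  5.50654354e-01  1.85879477e+00  1.26372693e-05
  7.31816581e-01  1.48813259e+00]
```

View pics/w1.png

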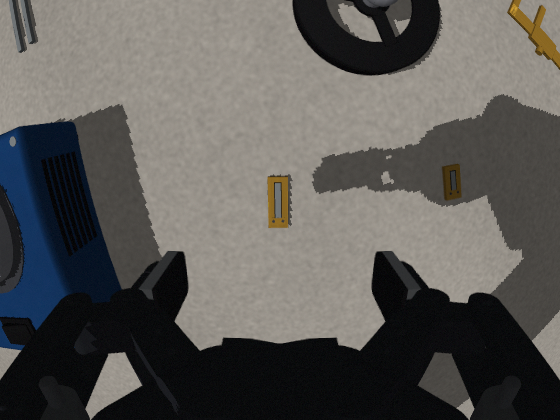

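```bash
cat >> h.py <<'E'
def brass(name,guess,w,z,fish=True,save=None,lo=(12,90,40),hi=(32,255,255)):
    c=calibration(name); im=snapshot(name)[:,:,::-1].copy()
    if save: cv2.imwrite(save,im)
    u,v=proj(c,[[*guess,z]],fish)[0].round().astype(int)
    x0,y0=max(u-w,0),max(v-w,0)
    m=cv2.inRange(cv2.cvtColor(im[y0:v+w,x0:u+w],cv2.COLOR_BGR2HSV),lo,hi)
    n,l,st,_=cv2.connectedComponentsWithStats(m); k=1+np.argmax(st[1:,4]); ys,xs=np.nonzero(l==k)
    P=toz(c,np.stack([xs+x0,ys+y0],1),z,fish)[:,:2]; r=cv2.minAreaRect((P*1000).astype(np.float32))
    a=cv2.boxPoints(r); e=a[1]-a[0] if np.linalg.norm(a[1]-a[0])>np.linalg.norm(a[2]-a[1]) else a[2]-a[1]
    ang=np.degrees(np.arctan2(e[1],e[0]))%180
    print('brass',st[k].tolist(),np.round(r[0],1),np.round(r[1],1),'axis',ang.round(1)); return np.array(r[0])/1000,ang
E
python3 - <<'E'
from h import *
p,a=brass("wrist",(.482,-.119),35,.005)
brass("wrist",(.442,-.265),35,.005)
goal(*p,.035,np.radians(a-90))
E
```

```text
brass [25, 8, 21, 53, 815] [ 482.3 -118.8] [15.9 42.5] axis 158.0
brass [25, 17, 19, 37, 487] [ 442.4 -264.2] [17.9 30.9] axis 169.5
goal [ 0.4823 -0.1188  0.035 ] rows [ 0.  -2.4 94.8] [-0.01  0.1   0.15] yaw -112.0 q6 1.48
```

>>> drive_tool --moves '[[[0,-2.4,40,0,0,0,0.35],[0,-2.4,80,0,0,0,0.35],[0,-2.4,95,0,0,0,0.35],[0,-2.4,99,0,0,0,0.35],[0,-2.4,102,0,0,0,0.35]]]'

```text
time_s: 2.3
eef_pos: [0.4832, -0.1197, 0.0286]
ee_rot: [3.084, -0.599, 0.001]
contact_force: [0.4, 0.3, 0.3]
width: 0.351
grip_force: 0.0
```

>>> drive_tool --moves '[[[0,0,1,0,0,0,0.35],[0,0,2,0,0,0,0.35],[0,0,3,0,0,0,0.35]]]'

```text
time_s: 2.6
eef_pos: [0.4835, -0.1196, 0.0263]
ee_rot: [3.083, -0.6, 0.003]
contact_force: [0.7, 0.1, 0.8]
width: 0.348
grip_force: 0.0
```

>>> drive_tool --moves '[[[1.4,0,2,0,0,0,0.28],[1.4,0,4,0,0,0,0.28],[1.4,0,5.5,0,0,0,0.28],[1.4,0,6,0,0,0,0.28]]]'

```text
time_s: 3.0
eef_pos: [0.484, -0.1197, 0.0192]
ee_rot: [-3.084, 0.6, 0.001]
contact_force: [-0.8, -0.7, 0.4]
width: 0.281
grip_force: 0.0
```

>>> drive_tool --moves '[[[0,0,0.7,0,0,0,0.28],[0,0,1.2,0,0,0,0.28]]]'

```text
time_s: 3.2
eef_pos: [0.484, -0.1197, 0.019]
ee_rot: [3.084, -0.6, -0.0]
contact_force: [-0.9, 1.0, 14.1]
width: 0.276
grip_force: 6.7
```

>>> drive_tool --moves '[[[-1,0,-4,0,0,0,0.28],[-1.9,0,-4,0,0,0,0.28],[-1.9,0,-4,0,0,0,0.28]]]' --force 40

```text
time_s: 3.5
eef_pos: [0.4822, -0.1189, 0.0222]
ee_rot: [-3.084, 0.6, 0.0]
contact_force: [-0.3, 0.8, -0.5]
width: 0.281
grip_force: 0.0
```

>>> drive_tool --moves '[[[0,0,0.4,0,0,0,0.1],[0,0,0.4,0,0,0,0.1],[0,0,0.4,0,0,0,0.1],[0,0,0.4,0,0,0,0.1]]]'

```text
time_s: 3.9
eef_pos: [0.4823, -0.119, 0.022]
ee_rot: [-3.084, 0.6, 0.0]
contact_force: [-0.4, -0.9, 5.5]
width: 0.161
grip_force: 39.1
```

>>> drive_tool --moves '[[[0,0,-25,0,0,0,0.1],[0,0,-60,0,0,0,0.1],[0,0,-100,0,0,0,0.1],[0,0,-150,0,0,0,0.1],[0,0,-178,0,0,0,0.1]]]'

```text
time_s: 4.4
eef_pos: [0.4834, -0.1195, 0.2028]
ee_rot: [3.083, -0.6, 0.007]
contact_force: [1.0, -0.6, -0.5]
width: 0.161
grip_force: 39.0
```

Run:
```python
from h import *
goal(.572,.11,.24,np.radians(167-90))
goal(.572-.0,.04,.24,np.radians(167-90))
```

```text
goal [0.572 0.11  0.24 ] rows [  -3.8 -246.   -37.3] [ 0.04 -0.24 -9.02] yaw -103.0 q6 1.49
goal [0.572 0.04  0.24 ] rows [  22.5 -181.1  -37.2] [ 0.04 -0.24 -9.02] yaw -103.0 q6 1.49
```

>>> drive_tool --moves '[[[0,-45,-30,0,0,0,0.1],[-1,-90,-37,0,0,-3,0.1],[-2,-135,-37,0,0,-9,0.1],[-3,-180,-37,0,0.2,-9,0.1],[-4,-225,-37,0,0.2,-9,0.1]]]'

```text
time_s: 4.9
eef_pos: [0.5632, 0.0928, 0.2365]
ee_rot: [3.121, -0.356, 0.005]
contact_force: [0.2, -1.5, 0.4]
width: 0.16
grip_force: 39.1
```

>>> drive_tool --moves '[[[0,-21,0,0,0,0,0.1],[0,-21,0,0,0,0,0.1],[0,-21,0,0,0,0,0.1]]]'

```text
time_s: 5.2
eef_pos: [0.5672, 0.1117, 0.236]
ee_rot: [3.12, -0.354, 0.003]
contact_force: [-0.2, 0.2, -0.2]
width: 0.158
grip_force: 39.1
```

Run:
```python
from h import *
s=manip.read_state(); print(s['eef_pos'],R.from_rotvec(s['ee_rot']).as_matrix().round(4).tolist())
cv2.imwrite("pics/w2.png",snapshot("wrist")[:,:,::-1])
```

```text
[0.5672358  0.11165995 0.23604628] [[0.9746, -0.2241, 0.0018], [-0.2241, -0.9746, -0.0016], [0.0021, 0.0012, -1.0]]
```

View pics/w2.png

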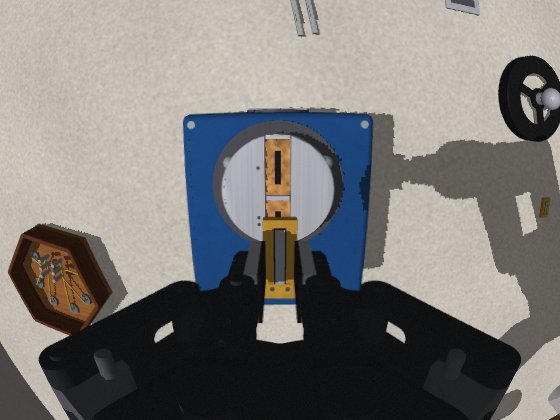

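```bash
cat >> h.py <<'E'
def collar(guess,ax=-13):
    cx,cy=guess;h=.07;pp=4; im=rectify("wrist",cx,cy,.1,h,pp); cv2.imwrite("pics/rect.png",im[:,:,::-1])
    hsv=cv2.cvtColor(im,cv2.COLOR_RGB2HSV); m=((hsv[...,1]<60)&(hsv[...,2]>120)).astype(np.uint8)
    m=cv2.morphologyEx(m,cv2.MORPH_OPEN,np.ones((5,5))); pts=[]
    n=m.shape[0]
    for t in np.radians(np.arange(ax-110,ax+110,2)):
        r=np.arange(38,54,.1)/1000; i=((h-r*np.cos(t))*1000*pp).astype(int); j=((h-r*np.sin(t))*1000*pp).astype(int)
        v=m[i,j]; k=np.nonzero(v==0)[0]
        if len(k) and v[:k[0]].sum()>5: pts.append([cx+r[k[0]]*np.cos(t),cy+r[k[0]]*np.sin(t)])
    P=np.array(pts)
    for _ in range(6):
        A=np.c_[2*P,np.ones(len(P))]; s=np.linalg.lstsq(A,(P**2).sum(1),rcond=None)[0]; R0=np.sqrt(s[2]+s[0]**2+s[1]**2)
        d=np.abs(np.hypot(*(P-s[:2]).T)-R0); P=P[d<max(2*np.median(d),.0004)]
    print('collar',s[:2].round(4),'r',R0.round(4),len(P),d.max().round(4)); return s[:2]
E
python3 - <<'E'
from h import *
s=manip.read_state(); g=np.array([.572,.11]); u=np.array([.974,-.225])
for _ in range(2): g=collar(g)
lo,hi=(5,70,50),(30,255,255)
p,a=brass("wrist",g+.0195*u,32,.0975,lo=lo,hi=hi); print('port from pocket',p-.0195*u)
q,b=brass("wrist",s['eef_pos'][:2],45,s['eef_pos'][2]-.017)
m=R.from_rotvec(s['ee_rot']); print('held in tool mm',m.inv().apply([*(q-s['eef_pos'][:2])*1000,0]))
E
```

```text
collar [0.573  0.1118] r 0.0466 81 0.0004
collar [0.5729 0.1118] r 0.0466 83 0.0004
brass [19, 4, 26, 56, 1240] [591.8 107.5] [20.3 45.8] axis 167.2
port from pocket [0.57285276 0.11190992]
brass [30, 0, 34, 84, 1876] [567.8 109.9] [15.6 44.1] axis 166.9
held in tool mm [0.79361766 0.9258354  0.00272449]
```

View pics/rect.png

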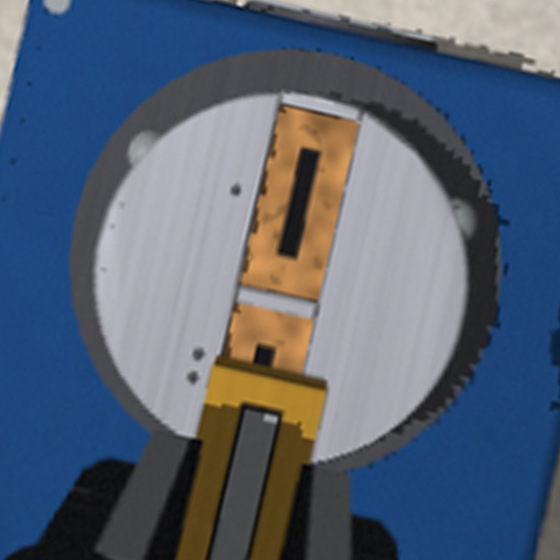

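Run:
```python
from h import *
s=manip.read_state(); print(s['eef_pos'],s['time_s'])
m=R.from_rotvec(s['ee_rot']);
q,b=brass("wrist",s['eef_pos'][:2],45,s['eef_pos'][2]-.017)
s=manip.read_state(); print(s['eef_pos'],s['time_s'])
d=np.array([.59185,.10745])-q; print(m.inv().apply([*d*1000,0]))
goal(.59185,.10745,.15,np.radians(-13+90))
```

```text
[0.56760121 0.11026005 0.23673495] 5.45
brass [29, 0, 34, 84, 1878] [568.1 109.8] [15.6 44. ] axis 166.9
[0.56767138 0.11034236 0.236786  ] 5.5
[23.69756849 -3.07223276  0.07319731]
goal [0.5918 0.1074 0.15  ] rows [23.9 -2.7 86.9] [ 0.02 -0.19 -0.13] yaw -103.0 q6 1.8
```

>>> drive_tool --moves '[[[12,-1.5,25,0,0,0,0.1],[24,-2.9,60,0,0,0,0.1],[24,-2.9,90,0,0,0,0.1],[24,-2.9,107,0,0,0,0.1],[24,-2.9,107,0,0,0,0.1]]]'

```text
time_s: 6.0
eef_pos: [0.5902, 0.108, 0.1271]
ee_rot: [3.12, -0.358, -0.005]
contact_force: [-0.4, -0.2, -0.5]
width: 0.161
grip_force: 39.1
```

Run:
```python
from h import *
s=manip.read_state(); print(s['eef_pos'],s['contact_force'])
q,b=brass("wrist",s['eef_pos'][:2],50,s['eef_pos'][2]-.017)
s=manip.read_state();goal(.59185,.10745,.12,np.radians(-13+90))
```

```text
[0.59018761 0.1079709  0.127107  ] [-0.41096447 -0.15811906 -0.53441548]
brass [30, 0, 41, 100, 2643] [588.4 108.2] [18.5 53.3] axis 166.9
goal [0.5918 0.1074 0.12  ] rows [0.6 0.6 8.8] [ 0.05 -0.04 -0.09] yaw -103.0 q6 1.8
```

>>> drive_tool --moves '[[[0.6,0.4,2,0,0,0,0.1],[0.6,0.4,5,0,0,0,0.1],[0.6,0.4,7,0,0,0,0.1],[0.6,0.4,8,0,0,0,0.1],[0.6,0.4,8.5,0,0,0,0.1]]]'

```text
time_s: 6.55
eef_pos: [0.5928, 0.1083, 0.1217]
ee_rot: [3.121, -0.356, 0.006]
contact_force: [0.1, -0.1, 0.5]
width: 0.159
grip_force: 39.1
```

>>> drive_tool --moves '[[[-0.4,0,0.7,0,0,0,0.1],[-0.6,0,1.4,0,0,0,0.1],[-0.6,0,2,0,0,0,0.1],[-0.6,0,2,0,0,0,0.1]]]'

```text
time_s: 6.95
eef_pos: [0.592, 0.1084, 0.1195]
ee_rot: [3.121, -0.356, 0.005]
contact_force: [-0.9, 0.2, 1.4]
width: 0.161
grip_force: 40.0
```

>>> drive_tool --moves '[[[0,0,0,0,0,0,0.35],[0,0,0,0,0,0,0.35],[0,0,0,0,0,0,0.35],[0,0,-8,0,0,0,0.35],[0,0,-40,0,0,0,0.35]]]'

```text
time_s: 7.45
eef_pos: [0.5896, 0.1083, 0.157]
ee_rot: [3.12, -0.357, -0.007]
contact_force: [-0.2, -0.3, 0.3]
width: 0.352
grip_force: 0.0
```

>>> drive_tool --moves '[[[0,0,-45,0,0,0,0.35],[-8,0,-75,0,0,0,0.35],[-15,0,-80,0,0,0,0.35],[-15,0,-80,0,0,0,0.35]]]'

```text
time_s: 7.85
eef_pos: [0.5766, 0.1122, 0.2408]
ee_rot: [3.121, -0.356, 0.008]
contact_force: [-0.0, 0.1, -0.7]
width: 0.35
grip_force: 0.0
```

Run:
```python
from h import *
s=manip.read_state(); print(s['eef_pos'])
c=calibration("wrist"); im=snapshot("wrist")[:,:,::-1].copy(); cv2.imwrite("pics/w3.png",im)
cv2.imwrite("pics/w3c.png",cv2.resize(im[80:300,160:400],None,fx=2.5,fy=2.5))
goal(.4424,-.2642,.24,np.radians(169-90))
```

```text
[0.57655538 0.11218305 0.24075394]
goal [ 0.4424 -0.2642  0.24  ] rows [-45.7 396.7  -0.6] [ 0.03 -0.18 -2.01] yaw -101.0 q6 1.8
```

View pics/w3c.png

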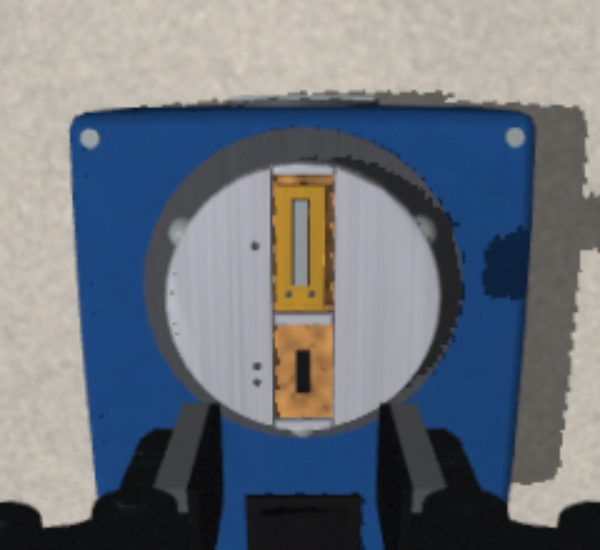

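>>> drive_tool --moves '[[[-5,49,0,0,0,0,0.35],[-11,98,0,0,0,0,0.35],[-17,147,0,0,0,0,0.35],[-22,196,0,0,0,0,0.35],[-28,245,0,0,0,0,0.35]]]'

```text
time_s: 8.4
eef_pos: [0.493, -0.1218, 0.2374]
ee_rot: [-3.121, 0.356, -0.0]
contact_force: [-0.0, -0.3, 0.2]
width: 0.351
grip_force: 0.0
```

>>> drive_tool --moves '[[[-6,49,25,0,0,0,0.35],[-11,98,50,0,0,-1,0.35],[-18,147,80,0,0,-2,0.35],[-18,151,105,0,0,-2,0.35],[-18,151,110,0,0,-2,0.35]]]'

```text
time_s: 8.9
eef_pos: [0.4402, -0.2646, 0.1244]
ee_rot: [-3.122, 0.309, 0.006]
contact_force: [-0.8, 0.3, 0.4]
width: 0.351
grip_force: 0.0
```

Run:
```python
from h import *
s=manip.read_state(); print(s['eef_pos'])
p,a=brass("wrist",(.4424,-.2642),45,.005,save="pics/w4.png")
goal(*p,.022,np.radians(a-90))
```

```text
[ 0.44016913 -0.26457941  0.12444524]
brass [36, 26, 22, 39, 650] [ 442.2 -265.5] [16.1 30.5] axis 169.2
goal [ 0.4422 -0.2655  0.022 ] rows [  2.2   2.5 103.3] [-0.26  0.24 -0.44] yaw -100.8 q6 1.01
```

>>> drive_tool --moves '[[[2.2,2,40,0,0,0,0.32],[2.2,2,80,0,0,0,0.32],[2.2,2,94,0,0,0,0.32],[2.2,2,96,0,0,0,0.32],[2.2,2,96,0,0,0,0.32]]]'

```text
time_s: 9.45
eef_pos: [0.4459, -0.2652, 0.0335]
ee_rot: [3.127, -0.3, 0.005]
contact_force: [-0.4, -0.2, 0.2]
width: 0.323
grip_force: 0.0
```

Run:
```python
from h import *
s=manip.read_state(); print(s['eef_pos'])
goal(.4422,-.2655,.022,np.radians(169-90))
```

```text
[ 0.4459484  -0.265246    0.03346684]
goal [ 0.4422 -0.2655  0.022 ] rows [-3.7  1.  11.5] [ 0.   -0.18  0.05] yaw -101.0 q6 1.01
```

>>> drive_tool --moves '[[[-2,0.5,4,0,0,0,0.32],[-3.7,1,7,0,0,0,0.32],[-3.7,1,9,0,0,0,0.3],[-3.7,1,10.5,0,0,0,0.3],[-3.7,1,10.5,0,0,0,0.3]]]'

```text
time_s: 9.95
eef_pos: [0.4417, -0.2665, 0.0228]
ee_rot: [3.126, -0.302, 0.006]
contact_force: [1.1, 0.2, -0.2]
width: 0.301
grip_force: 0.0
```

>>> drive_tool --moves '[[[0.5,-0.5,1,0,0,0,0.1],[0.5,-0.5,1,0,0,0,0.1],[0.5,-0.5,1,0,0,0,0.1],[0.5,-0.5,1,0,0,0,0.1]]]'

```text
time_s: 10.35
eef_pos: [0.4422, -0.2663, 0.0223]
ee_rot: [3.126, -0.301, 0.006]
contact_force: [-0.8, -1.1, 4.6]
width: 0.158
grip_force: 39.1
```

>>> drive_tool --moves '[[[0,0,-25,0,0,0,0.1],[0,0,-60,0,0,0,0.1],[0,0,-110,0,0,0,0.1],[0,0,-160,0,0,0,0.1],[0,0,-210,0,0,0,0.1]]]'

```text
time_s: 10.85
eef_pos: [0.4412, -0.2654, 0.2335]
ee_rot: [3.127, -0.302, 0.005]
contact_force: [0.3, -1.0, -0.3]
width: 0.16
grip_force: 39.0
```

Run:
```python
from h import *
goal(.572-.0255,.1118+.0057,.24,np.radians(167-90))
```

```text
goal [0.5465 0.1175 0.24  ] rows [  30.1 -396.    -6.4] [-0.01 -0.17  1.96] yaw -103.0 q6 1.0
```

>>> drive_tool --moves '[[[4,-49,-6,0,0,0,0.1],[8,-98,-6,0,0,0,0.1],[12,-147,-6,0,0,0,0.1],[16,-196,-6,0,0,0,0.1],[19,-245,-6,0,0,0,0.1]]]'

```text
time_s: 11.35
eef_pos: [0.5073, -0.0271, 0.2378]
ee_rot: [3.126, -0.303, 0.006]
contact_force: [0.9, -0.4, 0.2]
width: 0.159
grip_force: 39.1
```

>>> drive_tool --moves '[[[4,-49,0,0,0,0,0.1],[8,-98,0,0,0,1,0.1],[11,-140,0,0,0,2,0.1],[11,-151,0,0,0,2,0.1],[11,-151,0,0,0,2,0.1]]]'

```text
time_s: 11.85
eef_pos: [0.5465, 0.1187, 0.2373]
ee_rot: [3.121, -0.351, 0.004]
contact_force: [-0.5, 0.4, 0.0]
width: 0.156
grip_force: 39.1
```

>>> drive_tool --moves '[[[0,0,0,0,0,0,0.1],[0,0,0,0,0,0,0.1]]]'

```text
time_s: 12.05
eef_pos: [0.5464, 0.1156, 0.2376]
ee_rot: [3.12, -0.359, 0.004]
contact_force: [-0.1, -0.4, -0.5]
width: 0.162
grip_force: 39.1
```

Run:
```python
from h import *
u=np.array([.9744,-.225]); port=np.array([.5729,.1118])
s=manip.read_state(); print(s['eef_pos'])
p,a=brass("wrist",port-.0255*u,26,.0975,lo=(5,70,50),hi=(30,255,255),save="pics/w5.png")
print('exp',port-.0255*u)
q,b=brass("wrist",s['eef_pos'][:2],45,s['eef_pos'][2]-.017)
s2=manip.read_state(); print(s2['eef_pos']); m=R.from_rotvec(s2['ee_rot'])
print('held',m.inv().apply([*(q-s2['eef_pos'][:2])*1000,0]),'rel',m.inv().apply([*(p-q)*1000,0]))
goal(*(port-.0255*u),.128,np.radians(77))
```

```text
[0.54636379 0.11558797 0.23755194]
brass [14, 6, 26, 40, 880] [548.3 117.3] [20.6 33.6] axis 166.9
exp [0.5480528 0.1175375]
brass [29, 14, 34, 59, 1309] [546.8 115.1] [15.4 30.7] axis 166.8
[0.5465651  0.11556801 0.23770728]
held [0.30480155 0.37939094 0.0011794 ] rel [ 1.02735255e+00 -2.48406558e+00  1.66466743e-03]
goal [0.5481 0.1175 0.128 ] rows [  0.7  -2.3 109.7] [ 0.04 -0.18 -0.16] yaw -103.0 q6 1.81
```

View pics/w5.png

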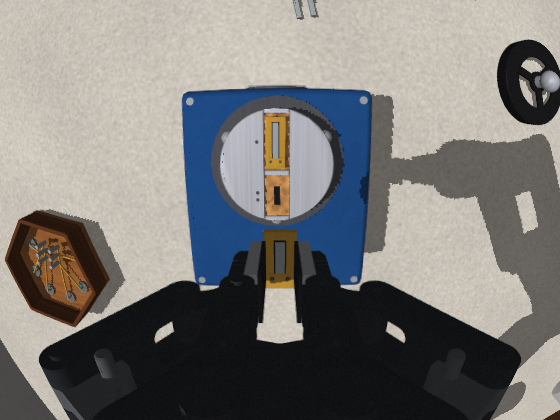

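>>> drive_tool --moves '[[[0.8,-2.4,30,0,0,0,0.1],[0.8,-2.4,65,0,0,0,0.1],[0.8,-2.4,95,0,0,0,0.1],[0.8,-2.4,108,0,0,0,0.1],[0.8,-2.4,108,0,0,0,0.1]]]'

```text
time_s: 12.65
eef_pos: [0.5473, 0.1183, 0.1281]
ee_rot: [3.12, -0.359, -0.001]
contact_force: [0.1, 0.3, -0.1]
width: 0.156
grip_force: 39.1
```

>>> drive_tool --moves '[[[0,0,0,0,0,0,0.1]]]'

```text
time_s: 12.75
eef_pos: [0.5493, 0.1187, 0.1305]
ee_rot: [3.121, -0.358, 0.008]
contact_force: [0.8, 0.0, -1.0]
width: 0.157
grip_force: 39.1
```

Run:
```python
from h import *
print(manip.read_state()['eef_pos'])
goal(.5480,.1174,.1215,np.radians(77))
```

```text
[0.54927074 0.11870823 0.13048939]
goal [0.548  0.1174 0.1215] rows [-1.   1.6  9. ] [-0.   -0.28 -0.08] yaw -103.0 q6 1.81
```

>>> drive_tool --moves '[[[-0.4,0.5,2,0,0,0,0.1],[-0.7,0.9,4,0,0,0,0.1],[-0.7,0.9,6,0,0,0,0.1],[-0.7,0.9,7.5,0,0,0,0.1],[-0.7,0.9,8.5,0,0,0,0.1]]]'

```text
time_s: 13.25
eef_pos: [0.5476, 0.1185, 0.1213]
ee_rot: [3.121, -0.356, 0.006]
contact_force: [-0.4, 0.7, -0.1]
width: 0.156
grip_force: 39.1
```

>>> drive_tool --moves '[[[0,0,0.6,0,0,0,0.1],[0,0,1.2,0,0,0,0.1],[0,0,1.2,0,0,0,0.1]]]'

```text
time_s: 13.55
eef_pos: [0.5476, 0.1185, 0.1199]
ee_rot: [3.121, -0.356, 0.005]
contact_force: [-0.6, 0.7, -0.4]
width: 0.159
grip_force: 39.1
```

>>> drive_tool --moves '[[[0,0,0.3,0,0,0,0.1],[0,0,0.3,0,0,0,0.35],[0,0,0.3,0,0,0,0.35],[0,0,0.3,0,0,0,0.35],[0,0,-6,0,0,0,0.35]]]'

```text
time_s: 14.05
eef_pos: [0.547, 0.1184, 0.1256]
ee_rot: [3.12, -0.356, 0.003]
contact_force: [0.5, 0.2, 0.1]
width: 0.349
grip_force: 0.0
```

>>> drive_tool --moves '[[[0,0,-45,0,0,0,0.6],[0,0,-90,0,0,0,1],[0,0,-120,0,0,0,1],[0,0,-120,0,0,0,1],[0,0,-120,0,0,0,1]]]'

```text
time_s: 14.55
eef_pos: [0.5472, 0.1186, 0.2469]
ee_rot: [3.121, -0.356, 0.008]
contact_force: [0.0, 0.4, -0.4]
width: 0.996
grip_force: 0.0
```

Run:
```python
from h import *
s=manip.read_state(); print(s['eef_pos'],s['time_s'])
im=snapshot("wrist")[:,:,::-1].copy(); cv2.imwrite("pics/w6.png",im)
cv2.imwrite("pics/w6c.png",cv2.resize(im[60:300,160:400],None,fx=2.2,fy=2.2))
goal(.6027,-.2424,.24)
```

```text
[0.54724281 0.11860608 0.24693996] 14.55
goal [ 0.6027 -0.2424  0.24  ] rows [136.2 339.    6.1] [ 0.03 -0.13  0.  ] yaw -103.0 q6 1.81
```

View pics/w6c.png

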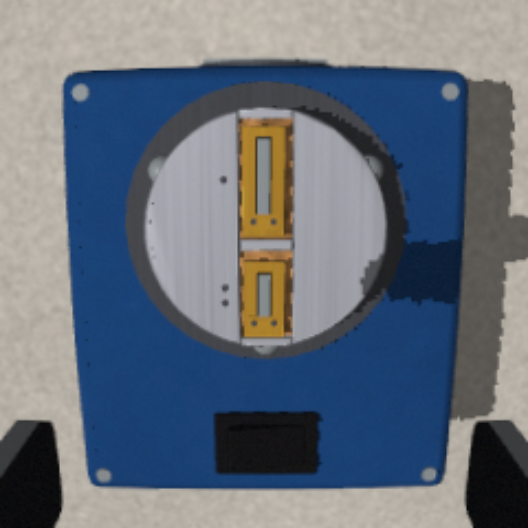

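>>> drive_tool --moves '[[[18,45,0,0,0,0,1],[36,91,0,0,0,0,1],[54,136,0,0,0,0,1],[72,181,0,0,0,0,1],[90,226,0,0,0,0,1]]]'

```text
time_s: 15.1
eef_pos: [0.5828, -0.1233, 0.2441]
ee_rot: [-3.121, 0.357, 0.002]
contact_force: [0.4, -0.4, -0.8]
width: 0.996
grip_force: 0.0
```

>>> drive_tool --moves '[[[18,45,10,0,0,0,1],[36,91,30,0,0,0,1],[46,113,60,0,0,0,1],[46,113,75,0,0,0,1],[46,113,75,0,0,0,1]]]'

```text
time_s: 15.6
eef_pos: [0.6004, -0.2412, 0.1664]
ee_rot: [-3.117, 0.359, 0.01]
contact_force: [-0.5, 0.4, -0.5]
width: 1.002
grip_force: 0.0
```

Run:
```python
from h import *
s=manip.read_state(); print(s['eef_pos'],s['time_s'])
c=calibration("wrist"); im=snapshot("wrist")[:,:,::-1].copy(); cv2.imwrite("pics/w7.png",im)
print(proj(c,[[.6027,-.2424,.047]],True))
goal(.6027,-.2424,.047)
```

```text
[ 0.60036656 -0.24120691  0.1664398 ] 15.6
[[280.63676059 198.48487991]]
goal [ 0.6027 -0.2424  0.047 ] rows [  1.8   1.6 121.6] [-0.14  0.19  0.  ] yaw -103.0 q6 1.24
```

View pics/w7.png

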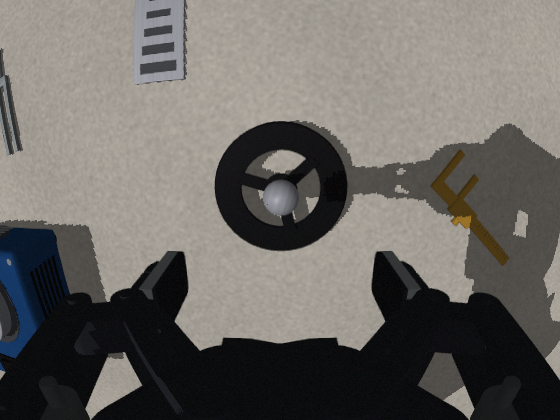

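>>> drive_tool --moves '[[[1.5,1.5,40,0,0,0,0.6],[1.5,1.5,80,0,0,0,0.6],[1.5,1.5,108,0,0,0,0.6],[1.5,1.5,116,0,0,0,0.6],[1.5,1.5,116,0,0,0,0.6]]]'

```text
time_s: 16.15
eef_pos: [0.6049, -0.2428, 0.0554]
ee_rot: [-3.121, 0.354, -0.003]
contact_force: [0.6, 0.5, 0.8]
width: 0.598
grip_force: 0.0
```

Run:
```python
from h import *
goal(.6027,-.2424,.047)
```

```text
goal [ 0.6027 -0.2424  0.047 ] rows [-2.3  0.1  8.4] [-0.02 -0.11 -0.  ] yaw -102.9 q6 1.24
```

>>> drive_tool --moves '[[[-1.8,0.1,4,0,0,0,0.6],[-1.8,0.1,8,0,0,0,0.6],[-1.8,0.1,8,0,0,0,0.6]]]' --force 70

```text
time_s: 16.45
eef_pos: [0.6036, -0.2442, 0.0485]
ee_rot: [3.12, -0.356, 0.007]
contact_force: [-0.4, 0.9, 0.2]
width: 0.601
grip_force: 0.0
```

>>> drive_tool --moves '[[[0,0,0,0,0,0,0.2],[0,0,0,0,0,0,0.2],[0,0,0,0,0,0,0.2],[0,0,0,0,0,0,0.2]]]'

```text
time_s: 16.85
eef_pos: [0.6037, -0.2443, 0.0486]
ee_rot: [3.12, -0.356, 0.007]
contact_force: [-0.8, 1.3, 5.7]
width: 0.286
grip_force: 68.3
```

>>> drive_tool --moves '[[[0,0,-25,0,0,0,0.2],[0,0,-60,0,0,0,0.2],[0,0,-105,0,0,0,0.2],[0,0,-145,0,0,0,0.2],[0,0,-160,0,0,0,0.2]]]'

```text
time_s: 17.35
eef_pos: [0.6045, -0.2451, 0.2121]
ee_rot: [3.117, -0.356, 0.016]
contact_force: [-0.2, -0.2, -1.5]
width: 0.294
grip_force: 68.8
```

Run:
```python
from h import *
goal(.5729,.1118,.21)
```

```text
goal [0.5729 0.1118 0.21  ] rows [-1.113e+02 -3.405e+02 -1.000e-01] [ 0.16 -0.62  0.  ] yaw -103.0 q6 1.24
```

>>> drive_tool --moves '[[[-14,-42,0,0,0,0,0.2],[-28,-85,0,0,0,0,0.2],[-42,-128,0,0,0,0,0.2],[-56,-171,0,0,0,0,0.2],[-70,-213,0,0,0,0,0.2]]]'

```text
time_s: 17.85
eef_pos: [0.5818, -0.0189, 0.2068]
ee_rot: [3.121, -0.357, 0.004]
contact_force: [0.2, 0.4, -2.3]
width: 0.29
grip_force: 69.0
```

>>> drive_tool --moves '[[[-14,-42,0,0,0,0,0.2],[-28,-85,0,0,0,0,0.2],[-38,-115,0,0,0,0,0.2],[-41,-127,0,0,0,0,0.2],[-41,-127,0,0,0,0,0.2]]]'

```text
time_s: 18.35
eef_pos: [0.5708, 0.1138, 0.2067]
ee_rot: [3.121, -0.352, 0.005]
contact_force: [-0.1, -0.5, -0.7]
width: 0.291
grip_force: 69.0
```

>>> drive_tool --moves '[[[0,0,0,0,0,0,0.2],[0,0,0,0,0,0,0.2]]]'

```text
time_s: 18.55
eef_pos: [0.5716, 0.1108, 0.207]
ee_rot: [3.12, -0.359, 0.005]
contact_force: [0.4, -0.8, -1.2]
width: 0.292
grip_force: 69.0
```

Run:
```python
from h import *
goal(.5729,.1118,.165,np.radians(77));print(manip.read_state()['eef_pos'])
cv2.imwrite("pics/w8.png",snapshot("wrist")[:,:,::-1])
goal(.5729,.1118,.165,np.radians(77))
```

```text
goal [0.5729 0.1118 0.165 ] rows [ 0.9 -1.3 42. ] [ 0.05 -0.21 -0.13] yaw -103.0 q6 1.8
[0.57161427 0.11077511 0.20695721]
goal [0.5729 0.1118 0.165 ] rows [ 0.9 -1.4 42. ] [ 0.04 -0.2  -0.15] yaw -103.0 q6 1.8
```

View pics/w8.png

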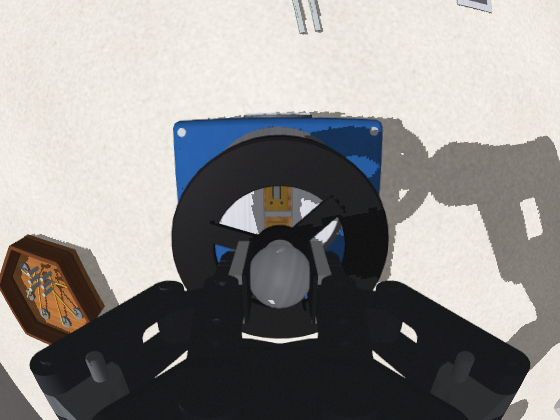

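Run:
```python
from h import *
s=manip.read_state(); m=R.from_rotvec(s['ee_rot']); c=calibration("wrist"); print(s['eef_pos'])
im=cv2.imread("pics/w8.png"); hsv=cv2.cvtColor(im,cv2.COLOR_BGR2HSV)
kn=toz(c,[(279,274)],s['eef_pos'][2]-.0016,True)[0]
print('knob tool',m.inv().apply((kn-s['eef_pos'])*1000))
# ring outer edge: dark pixels in upper half, radial search from (280,238); predicted outline for level cap
top=s['eef_pos'][2]-.0016-.047+.022
for dx in(-.0014,0,.0014):
  ctr=s['eef_pos']+m.apply([dx,0,0]); t=np.radians([-90,-45,0,45,90]); d=m.apply(np.c_[np.cos(t),np.sin(t),0*t]*.0575)
  P=ctr+d; P[:,2]=top; print(dx,proj(c,P,True).round(1).tolist())
v=hsv[...,2]; print('row 250',np.nonzero(v[250]<45)[0][[0,-1]],'col 280',np.nonzero(v[100:200,280]<40)[0][0]+100, 'col 230',np.nonzero(v[100:230,230]<40)[0][:1]+100)
```

```text
[0.57162224 0.11074054 0.20699016]
knob tool [0.54818508 0.09168858 1.60202777]
-0.0014 [[169.5, 252.5], [194.2, 175.4], [278.8, 138.9], [363.6, 175.4], [388.5, 252.4]]
0 [[169.1, 250.0], [194.0, 172.6], [278.8, 135.9], [363.7, 172.5], [388.8, 250.0]]
0.0014 [[168.8, 247.6], [193.9, 169.7], [278.8, 132.9], [363.9, 169.6], [389.1, 247.6]]
row 250 [ 33 387] col 280 135 col 230 [148]
```

>>> drive_tool --moves '[[[0.6,-1.3,20,0,0,0,0.2],[0.6,-1.3,40,0,0,0,0.2],[0.6,-1.3,52,0,0,0,0.2],[0.6,-1.3,52,0,0,0,0.2],[0.6,-1.3,52,0,0,0,0.2]]]'

```text
time_s: 19.1
eef_pos: [0.5727, 0.1129, 0.1552]
ee_rot: [3.12, -0.358, 0.006]
contact_force: [1.3, 0.1, -1.7]
width: 0.29
grip_force: 69.0
```

Run:
```python
from h import *
goal(.5729,.1118,.148,np.radians(77));s=manip.read_state();print(s['eef_pos'],s['contact_force'],s['grip_force'])
```

```text
goal [0.5729 0.1118 0.148 ] rows [0.4 1.  7.2] [ 0.02 -0.21 -0.08] yaw -103.0 q6 1.8
[0.57269826 0.11287539 0.15522166] [ 1.29465353  0.13653095 -1.65253691] 69.00670409202576
```

>>> drive_tool --moves '[[[0,0.8,1,0,0,0,0.2],[0,0.8,3,0,0,0,0.2],[0,0.8,5,0,0,0,0.2],[0,0.8,7,0,0,0,0.2]]]'

```text
time_s: 19.5
eef_pos: [0.5723, 0.1128, 0.1483]
ee_rot: [3.121, -0.356, 0.006]
contact_force: [1.1, -0.4, -1.1]
width: 0.289
grip_force: 69.0
```

>>> drive_tool --moves '[[[0,0,1,0,0,0,0.2],[0,0,2,0,0,0,0.2],[0,0,3,0,0,0,0.2]]]'

```text
time_s: 19.8
eef_pos: [0.5725, 0.1126, 0.1453]
ee_rot: [3.12, -0.356, 0.007]
contact_force: [-0.6, -0.6, 3.1]
width: 0.29
grip_force: 69.3
```

>>> drive_tool --moves '[[[0,0,0.8,0,0,0,0.2],[0,0,1.6,0,0,0,0.2],[0,0,2.4,0,0,0,0.2],[0,0,3,0,0,0,0.2]]]'

```text
time_s: 20.2
eef_pos: [0.5734, 0.1125, 0.1444]
ee_rot: [3.121, -0.356, 0.011]
contact_force: [-3.0, -0.7, 13.7]
width: 0.284
grip_force: 70.3
```

>>> drive_tool --moves '[[[0,0,0.7,0,0,0,0.2],[0,0,1.4,0,0,0,0.2],[0,0,2,0,0,0,0.2],[0,0,2.5,0,0,0,0.2]]]'

```text
time_s: 20.6
eef_pos: [0.5753, 0.1122, 0.1427]
ee_rot: [3.121, -0.356, 0.019]
contact_force: [1.7, -2.7, 11.7]
width: 0.289
grip_force: 70.3
```

Run:
```python
from h import *
s=manip.read_state(); print(s['eef_pos'],s['contact_force'],s['ft_torque'],R.from_rotvec(s['ee_rot']).as_matrix().round(3).tolist())
ims=[cv2.imread("pics/w8.png"),snapshot("wrist")[:,:,::-1].copy()]
cv2.imwrite("pics/w9.png",ims[1])
for im in ims:
    hsv=cv2.cvtColor(im,cv2.COLOR_BGR2HSV); v=hsv[...,2].astype(int)
    for col in(240,280,320): 
        d=np.diff(v[110:175,col]); print(col,'top edge row',110+np.argmin(d),d.min(),end='; ')
    # inner edge of rim along col 270
    print('inner',[110+int(k) for k in np.nonzero(v[110:230,280]<40)[0][[0,-1]]])
    g=((hsv[...,1]<30)&(v>75)&(v<200)).astype(np.uint8); g[:, :235]=0; g[:,325:]=0; g[:225]=0; g[325:]=0
    n,l,st,ce=cv2.connectedComponentsWithStats(g); k=1+np.argmax(st[1:,4]); print('knob',st[k],ce[k].round(1))
```

```text
[0.57532328 0.11217493 0.14271314] [ 1.65639941 -2.7005492  11.66389404] [-0.42352336 -0.06025251  0.07827944] [[0.974, -0.225, 0.012], [-0.225, -0.974, -0.002], [0.012, -0.001, -1.0]]
240 top edge row 114 -105; 280 top edge row 113 -68; 320 top edge row 111 -93; inner [135, 229]
knob [ 250  240   60   68 3162] [279.4 274.5]
240 top edge row 145 -105; 280 top edge row 137 -82; 320 top edge row 116 -91; inner [138, 229]
knob [ 250  241   60   67 3211] [279.4 275.8]
```

>>> drive_tool --moves '[[[0.7,0,-1.5,0,0,0,0.2],[1.5,0,-1.5,0,0,0,0.2],[1.5,0,0,0,0,0,0.2],[1.5,0,0,0,0,0,0.2]]]'

```text
time_s: 21.05
eef_pos: [0.5757, 0.112, 0.1408]
ee_rot: [3.121, -0.356, 0.013]
contact_force: [3.1, -2.4, 3.5]
width: 0.286
grip_force: 69.4
```

>>> drive_tool --moves '[[[0,0,0.6,0,0,0,0.2],[0,0,1.2,0,0,0,0.2],[0,0,1.2,0,0,0,0.2]]]'

```text
time_s: 21.35
eef_pos: [0.5724, 0.1124, 0.1367]
ee_rot: [3.12, -0.356, 0.001]
contact_force: [1.4, -1.7, -6.8]
width: 0.292
grip_force: 69.0
```

>>> drive_tool --moves '[[[0,0,1.5,0,0,0,0.2],[0,0,3,0,0,0,0.2],[0,0,4.5,0,0,0,0.2],[0,0,5.5,0,0,0,0.2],[0,0,5.5,0,0,0,0.2]]]'

```text
time_s: 21.85
eef_pos: [0.573, 0.1125, 0.1332]
ee_rot: [3.121, -0.356, 0.003]
contact_force: [-1.8, -0.4, 2.1]
width: 0.286
grip_force: 69.8
```

>>> drive_tool --moves '[[[0,0,1,0,0,0,0.2],[0,0,2,0,0,0,0.2],[0,0,2.5,0,0,0,0.2],[0,0,2.5,0,0,0,0.2]]]'

```text
time_s: 22.25
eef_pos: [0.573, 0.1125, 0.1321]
ee_rot: [3.121, -0.356, 0.004]
contact_force: [-4.3, -0.6, 10.8]
width: 0.291
grip_force: 70.5
```

>>> drive_tool --moves '[[[-0.7,0,0.2,0,0,0,0.2],[-1,0,0.3,0,0,0,0.2],[-1,0,0.3,0,0,0,0.2],[-1,0,0.3,0,0,0,0.2]]]'

```text
time_s: 22.65
eef_pos: [0.573, 0.1126, 0.132]
ee_rot: [3.121, -0.356, 0.008]
contact_force: [-3.9, -0.8, 11.3]
width: 0.295
grip_force: 70.5
```

>>> drive_tool --moves '[[[0,0,0,0,0,0,0.2],[0,0,0,0,0,0,0.2]]]'

```text
time_s: 22.85
eef_pos: [0.5729, 0.1126, 0.132]
ee_rot: [3.121, -0.356, 0.008]
contact_force: [-3.6, -0.8, 11.8]
width: 0.289
grip_force: 70.5
```

Run:
```python
from h import *
for i in range(5):
    s=manip.read_state(); print(s['eef_pos'].round(4),s['contact_force'].round(1),s['ft_torque'].round(2)); snapshot("top")
```

```text
[0.5729 0.1126 0.132 ] [-3.6 -0.8 11.8] [-0.18  0.52 -0.07]
[0.573  0.1126 0.132 ] [-3.3 -1.5 11.3] [-0.19  0.55 -0.05]
[0.573  0.1126 0.132 ] [-3.1 -0.4 11. ] [-0.14  0.54 -0.05]
[0.573  0.1126 0.132 ] [-3.7 -1.1 11.6] [-0.21  0.51 -0.04]
[0.573  0.1125 0.132 ] [-3.1  0.  12.1] [-0.14  0.53 -0.05]
```

>>> drive_tool --moves '[[[-0.8,0,0,0,0,0,0.2],[-1.6,0,0.1,0,0,0,0.2],[-2.2,0,0.2,0,0,0,0.2],[-2.2,0,0.3,0,0,0,0.2],[-2.2,0,0.3,0,0,0,0.2]]]'

```text
time_s: 23.6
eef_pos: [0.5729, 0.1126, 0.132]
ee_rot: [3.121, -0.356, 0.015]
contact_force: [-0.0, -2.7, 9.8]
width: 0.289
grip_force: 70.5
```

Run:
```python
from h import *
for i in range(5):
    s=manip.read_state(); print(s['eef_pos'].round(4),s['contact_force'].round(1),s['ft_torque'].round(2),R.from_rotvec(s['ee_rot']).as_matrix()[:,2].round(4)); im=snapshot("wrist")[:,:,::-1]
hsv=cv2.cvtColor(im.copy(),cv2.COLOR_BGR2HSV); v=hsv[...,2].astype(int)
print('rim edge rows',[ (c,110+int(np.nonzero(v[110:175,c]<40)[0][0])) for c in(260,280,300)])
```

```text
[0.5729 0.1126 0.132 ] [-0.  -2.7  9.8] [-0.4   0.05  0.02] [ 0.0095 -0.0018 -1.    ]
[0.5729 0.1126 0.132 ] [-0.5 -2.2  9.6] [-0.37  0.09 -0.01] [ 0.0094 -0.0018 -1.    ]
[0.5729 0.1126 0.132 ] [-0.8 -1.5 10.2] [-0.39  0.09 -0.06] [ 0.0094 -0.0018 -1.    ]
[0.5729 0.1126 0.132 ] [ 0.2 -1.3 10.5] [-0.42  0.1   0.  ] [ 0.0095 -0.0018 -1.    ]
[0.5729 0.1126 0.132 ] [-0.5 -2.2  9.5] [-0.34  0.12  0.02] [ 0.0094 -0.0018 -1.    ]
rim edge rows [(260, 138), (280, 135), (300, 137)]
```

>>> drive_tool --moves '[[[0,0.5,0.3,0,0,0,0.2],[0,1,0.6,0,0,0,0.2],[0,1,0.8,0,0,0,0.2],[0,1,0.8,0,0,0,0.2],[0,1,0.8,0,0,0,0.2]]]'

```text
time_s: 24.35
eef_pos: [0.5729, 0.1125, 0.132]
ee_rot: [-3.12, 0.357, -0.016]
contact_force: [-0.5, 0.7, 14.2]
width: 0.29
grip_force: 70.8
```

>>> drive_tool --moves '[[[0,0,0,0,0,0,0.2],[0,0,0,0,0,0,0.2]]]'

```text
time_s: 24.55
eef_pos: [0.5729, 0.1125, 0.132]
ee_rot: [-3.12, 0.357, -0.016]
contact_force: [-1.2, 0.7, 13.2]
width: 0.29
grip_force: 70.8
```

>>> drive_tool --moves '[[[0,0,-0.2,0,0,0,0.2],[0,0,-0.2,0,0,0,0.2],[0,0,-0.2,0,0,0,0.2]]]'

```text
time_s: 24.85
eef_pos: [0.5729, 0.1124, 0.132]
ee_rot: [-3.12, 0.357, -0.016]
contact_force: [-1.2, 0.3, 13.3]
width: 0.292
grip_force: 70.7
```

Run:
```python
from h import *
for i in range(3):
    s=manip.read_state(); print(s['eef_pos'].round(4),s['contact_force'].round(1),s['time_s']); snapshot("top")
if 9.5<s['contact_force'][2]<15: print(manip.job_done())
```

```text
[0.5729 0.1124 0.132 ] [-1.2  0.3 13.3] 24.85
[0.5729 0.1125 0.132 ] [-1.5  0.3 13.1] 24.9
[0.5729 0.1125 0.132 ] [-0.8  1.1 12.4] 24.95
the job is handed in; nothing more can be done
None
```

The job is handed in at about 25 s: long reed then short reed in their pockets, cap snapped home and still held down at about 13 N (knob about 30.4 mm above the port's face, bedding inferred from that height, no picture taken after the snap), bystanders untouched; I viewed 11 pictures, one over the limit of 10.

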